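# Change over the knife-handle clamp jig

## Robot

A 6-joint arm with a two-finger parallel gripper is mounted at the origin on the work surface. World frame = base frame: x ahead of the robot, y to its left, z up, the work surface at z = 0. Lengths are in m, angles in rad, forces in N, time in s.
With the tool pointing down it reaches from about 0.275 to 0.825 m from the base axis. Payload 4.9 kg.
Tool frame: the origin (TCP) lies midway between the tips of the shut fingers; the grasp point (between the pads) lies 19 mm behind it (grip_point_offset is the distance from the TCP to the grasp point, in m); z points along the fingers, x is the direction in which the jaws open and shut, and the axes are right-handed (so a half turn about z gives the same grasp; the last joint's range is limited). The gripper opens to 85 mm and grips with 20 to 120 N. Pads are 22 mm wide; open, the fingers measure 114 mm over their backs; the gripper's body (76 mm by 85 mm) begins 54 mm behind the grasp point. The pads swing forward as they close: fully open they stand 13 mm farther back than shut.
Start: joints at [0.982, 0.326, -0.193, 1.052, 0, 1.437], TCP at [0.242, 0.494, 0.231] pointing down, gripper open.
Joint ranges: [-2.65, 2.65], [-0.97, 1.79], [-1.3, 1.35], [-1.93, 2.1], [-1.47, 1.37], [-3.14, 3.14]. Speed limits (rad/s): [2.57, 2.57, 3.14, 3.14, 3.14, 3.14].

## Interface

Orientations are given as a rotation vector (axis times angle).
In Python, from cell import * gives the robot as it stands. Calls block until the motion is done:
- movep(position, orientation): joint-space move of the TCP to a pose.
- move_l(position, velocity=0.15, rot=None, until_force=None): straight line of the TCP; rot=None keeps the orientation; velocity is the mean speed in m/s. With until_force (N) it stops when the force on the tool has changed by that much, and returns True; else False.
- set_joints(angles): joint-space move.
- let_go() and grab(newtons=None): open the fingers fully, or close them until they stop; newtons is the grip in N (None keeps the last).
- sleep(seconds).
- ik(position, orientation): joint angles nearest the present ones, or None.
- get_state(): the state.
- grab_frame(name): name is "side" or "top" or "wrist"; returns a dict with "img" (384x512x3 uint8, red, green, blue), "fx", "fy", "cx", "cy" (pixels), "cam_to_world" (4x4, takes a point from camera to world coordinates); the wrist camera has in their place "T_tool_cam" (4x4, takes a point from camera to tool coordinates, whose origin is the TCP and whose axes are the tool frame's). Camera axes: x right, y down, z forward; pixel columns grow to the right and rows downward; lengths in m; the calibration is good to about 2 mm. A picture is of the moment at which its call begins: read the wrist's pose just before it. There is no depth.
A pose or a line that the arm cannot do raises MotionError and nothing moves.
- sign_off(): hands the job in, once; it reports no verdict.
Trained networks look in the newest picture that a camera, given by its name, has taken for a name from the list of things; names that differ only in an ending like _2 or _b are one class to them, and where a whole thing is asked for, a point or a joint stands for the part that bears it (a point fixed in the world has none). Each returns a list of dicts, best first, with "score" (0 to 1); they miss things now and then, are a little off and sometimes report something else, mostly with a low value. They report only what shows in the picture. A call takes as long as a camera call. They do not tell look-alikes from the thing itself.
- spot_in(camera, name): "centre" ([column, row] in pixels, amid what is visible of it).
- silhouettes(camera, name): "mask" (384x512 bool, what is visible of it) and "centre" ([column, row] in pixels, amid what is visible of it).
- tip_of(camera, name): "centre" ([column, row] in pixels: a listed point, or the origin of a listed thing).
The state is a dict: "clock": time; "q": joint angles; "joint_velocities": joint speeds; "tau": joint torques, N m; "position": TCP position; "eef_rot": TCP orientation; "contact_force": force on the tool from outside, world axes, zero at the start; "wrist_torque": the same for the moment, N m; "finger_gap": opening from 0.0 (shut) to 1.0 (fully open).
Only numpy, scipy, OpenCV 4.12 (cv2) and the standard library are available. Lean on these libraries where they do the work, as an engineer would, in place of code of your own. Each camera call takes 0.05 s, during which the arm holds its last target. There are 200 camera calls.

## Task

Change over the handle clamp jig: slide the brass keeper back so that the red plunger springs up, move every finished dark handle from the jig into the black tub, and lay every raw pale handle from the grey tray flat and fully down in a nest of its own, while the plunger stays up. Then push the plunger down into its housing and slide the keeper fully across so that it stays trapped; leave the other things on the bench where they are.

Things in the scene. Friction and masses are not known exactly. Their poses are not given: they have to be found in the camera images.
- jig: Clamp jig, fixed: aluminium base 140 (x) x 330 (y) x 14 mm; origin at the centre of its underside. Four nests in a row along its +y part; the blue lock housing (130 x 75, top 40 above the bench) with red plunger and brass keeper at its -y end. The lock's centre is the point x 0, y -126 of the jig; all x, y of plunger and keeper are in mm from there, along the jig's axes.
- nest0 (a point): Centre of the floor of nest 0: pocket 86 (jig x) x 31 (jig y) mm, 8 deep, floor 14 and rim 22 above the bench; 60 between centres, nest0 next to the lock. A seated handle lies along jig x, its centre 12.5 above this point, its top 39 above the bench.
- nest1 (a point): Centre of the floor of nest 1: pocket 86 (jig x) x 31 (jig y) mm, 8 deep, floor 14 and rim 22 above the bench; 60 between centres, nest0 next to the lock. A seated handle lies along jig x, its centre 12.5 above this point, its top 39 above the bench.
- nest2 (a point): Centre of the floor of nest 2: pocket 86 (jig x) x 31 (jig y) mm, 8 deep, floor 14 and rim 22 above the bench; 60 between centres, nest0 next to the lock. A seated handle lies along jig x, its centre 12.5 above this point, its top 39 above the bench.
- nest3 (a point): Centre of the floor of nest 3: pocket 86 (jig x) x 31 (jig y) mm, 8 deep, floor 14 and rim 22 above the bench; 60 between centres, nest0 next to the lock. A seated handle lies along jig x, its centre 12.5 above this point, its top 39 above the bench.
- plunger (a joint): Depth of the red spring plunger, m: 0 sprung up, 0.018 fully in. Moves straight down; spring about 6 N at 0, 13 N fully in, and it springs up when let go. Flat head x -36 to 44, y -22 to 22 from the lock centre, top 61 above the bench when up, 43 fully in; rests at about 0.014 when trapped. Press it with fingertips between the keeper's bar and plate: they can push the plate to +x meanwhile.
- keeper (a joint): Slide of the brass keeper to jig +x, m: 0 back (open), 0.018 fully across; stays put (1.5 N friction). A frame: trap bar at x -58 to -40 when open, -40 to -22 across (over the head's edge), z 47 to 56; side rails y 27 to 35 and -35 to -27, tops 53 above the bench; handle plate bridging the head. Goes across only while the plunger is in 0.015 or more: a head that is up blocks the bar.
- keeper_handle (a point): Centre of the keeper's upright handle plate: 8 thick (x) x 70 (y) x 25 high, from 64 to 89 above the bench; moves with the keeper (28 to +x of the lock when open, 46 when across). It can be pushed from either side or pinched.
- raw_tray: Grey compartment tray, fixed, 230 (x) x 150 (y), all walls 14 high, outer walls and the divider across x 4 thick, spine along x between the rows 24 thick, floor 4 thick; four compartments about 109 x 59; origin at the centre of its underside. Holds the raw handles, one to a compartment. It may stand left or right of the jig.
- tub: Black open tub for finished handles, loose, 0.5 kg, 200 (x) x 150 (y) x 45 high, walls 4 thick, floor 4 thick; origin at the centre of its underside.
- R0: Raw handle: pale square wooden bar with a steel end cap, 80 x 25 x 25 mm, about 60 g; origin at its centre, x along its length (end cap at +x). Which way round or which of the four long faces is up does not matter. Absent in some starts.
- R1: Raw handle: pale square wooden bar with a steel end cap, 80 x 25 x 25 mm, about 60 g; origin at its centre, x along its length (end cap at +x). Which way round or which of the four long faces is up does not matter. Absent in some starts.
- R2: Raw handle: pale square wooden bar with a steel end cap, 80 x 25 x 25 mm, about 60 g; origin at its centre, x along its length (end cap at +x). Which way round or which of the four long faces is up does not matter. Absent in some starts.
- R3: Raw handle: pale square wooden bar with a steel end cap, 80 x 25 x 25 mm, about 60 g; origin at its centre, x along its length (end cap at +x). Which way round or which of the four long faces is up does not matter. Absent in some starts.
- F0: Finished handle: dark wooden bar with rounded edges, brass end cap and brass pins, starts in a nest of the jig, 80 x 25 x 25 mm, about 60 g; origin at its centre, x along its length (end cap at +x). Which way round or which of the four long faces is up does not matter. Absent in some starts.
- F1: Finished handle: dark wooden bar with rounded edges, brass end cap and brass pins, starts in a nest of the jig, 80 x 25 x 25 mm, about 60 g; origin at its centre, x along its length (end cap at +x). Which way round or which of the four long faces is up does not matter. Absent in some starts.
- F2: Finished handle: dark wooden bar with rounded edges, brass end cap and brass pins, starts in a nest of the jig, 80 x 25 x 25 mm, about 60 g; origin at its centre, x along its length (end cap at +x). Which way round or which of the four long faces is up does not matter. Absent in some starts.
- screwdriver: Bystander, to be left alone: loose screwdriver.
- cork_block: Bystander, to be left alone: loose cork sanding block, 90 x 45 x 28.
- glue: Bystander, to be left alone: white glue bottle, 56 across, 150 tall, standing.
- hammer: Bystander, to be left alone: loose hammer.
- pin_jar: Bystander, to be left alone: amber jar with steel lid, 60 across, 70 tall, standing.
- brush: Bystander, to be left alone: loose brush.
- offcut: Bystander, to be left alone: loose wooden offcut, 130 x 50 x 20.
Mind the look-alikes: they are no part of the job. What is shaped like the F2 but blue or purple is not meant.

How it is judged:
On the way, in this order (a step that is already met when the one before it is completed fails the run):
1. the keeper is slid back and the plunger has sprung up (value of joint keeper below 0.006 m and value of joint plunger below 0.004 m), for 0.2 s.
2. with the plunger up, all finished handles are in the tub and all raw handles are seated in nests (x of F0 in the frame of tub between -0.095 and 0.095 m and y of F0 in the frame of tub between -0.07 and 0.07 m and z of F0 in the frame of tub between 0 and 0.055 m and linear speed of each of F0, F1, F2, R0, R1, R2, R3 below 0.03 m/s and x of F1 in the frame of tub between -0.095 and 0.095 m and y of F1 in the frame of tub between -0.07 and 0.07 m and z of F1 in the frame of tub between 0 and 0.055 m and x of F2 in the frame of tub between -0.095 and 0.095 m and y of F2 in the frame of tub between -0.07 and 0.07 m and z of F2 in the frame of tub between 0 and 0.055 m and (horizontal distance between R0 and nest0 below 0.007 m or horizontal distance between R0 and nest1 below 0.007 m or horizontal distance between R0 and nest2 below 0.007 m or horizontal distance between R0 and nest3 below 0.007 m) and z of each of R0, R1, R2, R3 in the frame of jig below 0.03 m and angle between the x axis of each of R0, R1, R2, R3 and the x axis of jig, either way round below 0.12 rad and (horizontal distance between R1 and nest0 below 0.007 m or horizontal distance between R1 and nest1 below 0.007 m or horizontal distance between R1 and nest2 below 0.007 m or horizontal distance between R1 and nest3 below 0.007 m) and (horizontal distance between R2 and nest0 below 0.007 m or horizontal distance between R2 and nest1 below 0.007 m or horizontal distance between R2 and nest2 below 0.007 m or horizontal distance between R2 and nest3 below 0.007 m) and (horizontal distance between R3 and nest0 below 0.007 m or horizontal distance between R3 and nest1 below 0.007 m or horizontal distance between R3 and nest2 below 0.007 m or horizontal distance between R3 and nest3 below 0.007 m) and value of joint plunger below 0.005 m), for 0.2 s.
At the end, for the whole second after the job is handed in: Finished handles in the upright tub; raw handles each in a nest: within 7 mm of its centre, aligned within 0.12 rad, centre under 30 mm above the jig underside; keeper across over 13 mm, plunger held in over 11.5 mm; all at rest (x of F0 in the frame of tub between -0.095 and 0.095 m and y of F0 in the frame of tub between -0.07 and 0.07 m and z of F0 in the frame of tub between 0 and 0.055 m and linear speed of each of F0, F1, F2, R0, R1, R2, R3 below 0.03 m/s and x of F1 in the frame of tub between -0.095 and 0.095 m and y of F1 in the frame of tub between -0.07 and 0.07 m and z of F1 in the frame of tub between 0 and 0.055 m and x of F2 in the frame of tub between -0.095 and 0.095 m and y of F2 in the frame of tub between -0.07 and 0.07 m and z of F2 in the frame of tub between 0 and 0.055 m and (horizontal distance between R0 and nest0 below 0.007 m or horizontal distance between R0 and nest1 below 0.007 m or horizontal distance between R0 and nest2 below 0.007 m or horizontal distance between R0 and nest3 below 0.007 m) and z of each of R0, R1, R2, R3 in the frame of jig below 0.03 m and angle between the x axis of each of R0, R1, R2, R3 and the x axis of jig, either way round below 0.12 rad and (horizontal distance between R1 and nest0 below 0.007 m or horizontal distance between R1 and nest1 below 0.007 m or horizontal distance between R1 and nest2 below 0.007 m or horizontal distance between R1 and nest3 below 0.007 m) and (horizontal distance between R2 and nest0 below 0.007 m or horizontal distance between R2 and nest1 below 0.007 m or horizontal distance between R2 and nest2 below 0.007 m or horizontal distance between R2 and nest3 below 0.007 m) and (horizontal distance between R3 and nest0 below 0.007 m or horizontal distance between R3 and nest1 below 0.007 m or horizontal distance between R3 and nest2 below 0.007 m or horizontal distance between R3 and nest3 below 0.007 m) and value of joint keeper above 0.013 m and value of joint plunger above 0.0115 m and angle between tub's own z axis and vertical below 0.15 rad); the robot touches nothing.
It fails at once if a bystander is shifted more than 40 mm (distance of any of screwdriver, cork_block, glue, hammer, pin_jar, brush, offcut from where it was at the start of the episode above 0.04 m).
Of R0, R1, R2, R3 only 3 to 4 are there at a start; the rules pass over those that are not, and their reading is None.
Of F0, F1, F2 only 2 to 3 are there at a start; the rules pass over those that are not, and their reading is None.
At some moment in a run one of tub, R0, R1, R2, R3 may be knocked a few centimetres aside while the robot is not near it.
Once in a run the grip may slacken for a moment while it holds something.
It also fails if it takes over 210 s, if anything falls off the work surface, if the arm or the gripper's body presses on something with over 40 N, if the wrist force passes 120 N, or if a joint passes its speed limit or range.

## Working session

There is one attempt and no reset: what is moved stays moved. The work goes in short steps, each a Python script; the robot and the scene stay as the last script left them, time stands still between calls to the robot, and variables do not carry over. Pictures are saved under pics/ and viewed, about 12 in all and at most 16, crops included, and the job is handed in when it is done.

```bash
ls; mkdir -p pics; cat > h.py <<'E'
from cell import *
import numpy as np, cv2
from scipy.spatial.transform import Rotation as R
def snap(cam,fn=None):
    s=get_state(); f=grab_frame(cam)
    if cam=='wrist':
        T=np.eye(4);T[:3,:3]=R.from_rotvec(s['eef_rot']).as_matrix();T[:3,3]=s['position']
        f['M']=T@np.array(f['T_tool_cam'])
    else: f['M']=np.array(f['cam_to_world'])
    if fn: cv2.imwrite('pics/'+fn,f['img'][:,:,::-1])
    return f
def px2w(f,p,z):
    d=f['M'][:3,:3]@np.array([(p[0]-f['cx'])/f['fx'],(p[1]-f['cy'])/f['fy'],1]); o=f['M'][:3,3]
    return o+d*(z-o[2])/d[2]
def w2px(f,P):
    c=np.linalg.inv(f['M'])@np.append(P,1); return np.array([f['cx']+f['fx']*c[0]/c[2],f['cy']+f['fy']*c[1]/c[2]])
E
python3 - <<'E'
from h import *
s=get_state();print({k:np.round(v,3) for k,v in s.items()})
for c in('top','side'):
    f=snap(c,c+'0.png');print(c,np.round(f['M'],3).tolist(),f['fx'])
    for n,z in [('jig',.014),('nest0',.014),('nest1',.014),('nest2',.014),('nest3',.014),('keeper_handle',.076),('raw_tray',0),('tub',0),('R0',.0165),('F0',.0265)]:
        print(n,[(round(d['score'],2),np.round(d['centre']).tolist(),np.round(px2w(f,d['centre'],z),3).tolist()) for d in tip_of(c,n)][:7])
E
```

```text
pics
{'clock': np.float64(0.0), 'q': array([ 0.982,  0.327, -0.194,  1.052, -0.   ,  1.437]), 'joint_velocities': array([-0.   ,  0.   , -0.   ,  0.001, -0.   , -0.   ]), 'tau': array([ 2.0000e-03, -4.4339e+01,  2.6244e+01,  1.5000e-02, -0.0000e+00,
        0.0000e+00]), 'position': array([0.241, 0.494, 0.231]), 'eef_rot': array([ 2.664e+00,  1.663e+00, -2.000e-03]), 'contact_force': array([-0.16 ,  0.473,  0.043]), 'wrist_torque': array([-0.021, -0.002,  0.054]), 'finger_gap': np.float64(0.999)}
top [[0.027, -0.987, 0.155, 0.426], [-0.999, -0.024, 0.021, 0.068], [-0.017, -0.156, -0.988, 1.06], [0.0, 0.0, 0.0, 1.0]] 355.999796145335
jig [(0.77, [288.0, 204.0], [0.547, 0.012, 0.014]), (0.24, [334.0, 191.0], [0.589, -0.126, 0.014])]
nest0 [(0.97, [259.0, 202.0], [0.55, 0.096, 0.014]), (0.79, [300.0, 204.0], [0.549, -0.024, 0.014]), (0.71, [287.0, 204.0], [0.547, 0.015, 0.014]), (0.71, [241.0, 201.0], [0.554, 0.15, 0.014])]
nest1 [(0.97, [259.0, 202.0], [0.55, 0.096, 0.014]), (0.79, [300.0, 204.0], [0.549, -0.024, 0.014]), (0.71, [287.0, 204.0], [0.547, 0.015, 0.014]), (0.71, [241.0, 20
[... 2170 characters left out ...]
], [0.58, -0.1, 0.076]), (0.28, [251.0, 208.0], [0.547, 0.023, 0.076])]
raw_tray [(0.66, [258.0, 319.0], [0.543, -0.321, 0.0])]
tub [(0.69, [232.0, 160.0], [0.492, 0.318, 0.0]), (0.65, [263.0, 239.0], [0.582, -0.05, 0.0]), (0.47, [277.0, 337.0], [0.593, -0.376, 0.0]), (0.23, [324.0, 325.0], [0.728, -0.352, 0.0])]
R0 [(0.71, [280.0, 308.0], [0.61, -0.298, 0.016]), (0.67, [278.0, 337.0], [0.594, -0.382, 0.016]), (0.53, [235.0, 303.0], [0.481, -0.276, 0.016])]
F0 [(0.83, [303.0, 251.0], [0.699, -0.122, 0.026]), (0.73, [253.0, 216.0], [0.553, 0.027, 0.026]), (0.7, [251.0, 189.0], [0.555, 0.146, 0.026]), (0.48, [183.0, 185.0], [0.317, 0.184, 0.026]), (0.45, [245.0, 118.0], [0.553, 0.527, 0.026])]
```

```bash
python3 - <<'E'
import cv2
a=cv2.imread('pics/top0.png')[110:310,60:500];b=cv2.imread('pics/side0.png')[90:384,120:420]
cv2.imwrite('pics/a.png',cv2.resize(a,(792,360),interpolation=3));cv2.imwrite('pics/b.png',cv2.resize(b,(600,588),interpolation=3))
E
```

```text
(no output)
```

View pics/a.png

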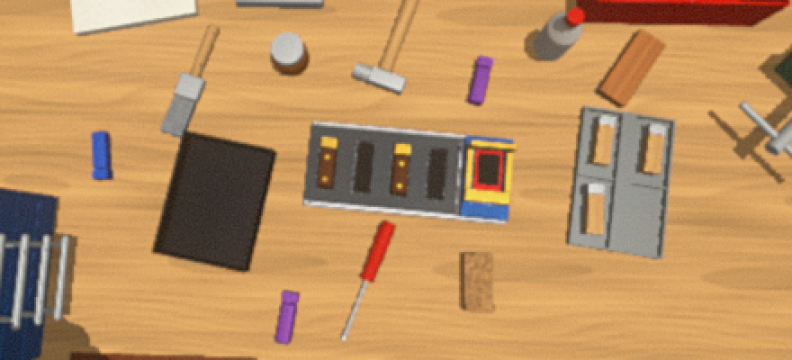

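View pics/b.png

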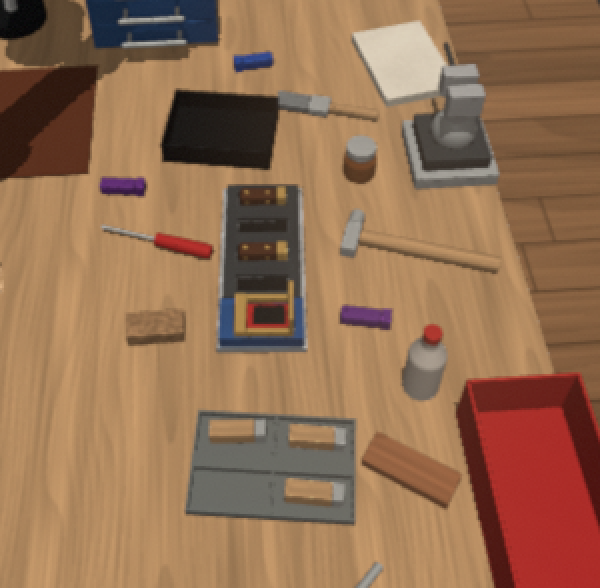

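Real finished handles: top px (241,202) and (282,204), brown with brass caps and sitting in nests 3 and 1. The purple items at (327,151) and (219,286) and the blue one at (116,196) are look-alikes. There are three raw handles in the tray. Next is a closer look at the jig and tray with the wrist camera.

```bash
cat >> h.py <<'E'
def down(yaw):  # yaw = world angle of tool x
    return (R.from_euler('z',yaw)*R.from_euler('x',np.pi)).as_rotvec()
def tips(f,cam,n,z,lo=.3):
    return [(round(d['score'],2),np.round(d['centre']).tolist(),np.round(px2w(f,d['centre'],z)[:2],4).tolist()) for d in tip_of(cam,n) if d['score']>lo]
E
python3 - <<'E'
from h import *
print(np.round(grab_frame('wrist')['T_tool_cam'],3).tolist())
movep([.55,.03,.36],down(np.pi/2));f=snap('wrist','w1.png')
print(get_state()['q'].round(2),np.round(f['M'],3).tolist())
for n,z in [('nest0',.014),('F0',.0265),('keeper_handle',.0765),('jig',0)]: print(n,tips(f,'wrist',n,z))
for n in('jig',):
    for d in silhouettes('wrist',n)[:1]:
        c=max(cv2.findContours(d['mask'].astype(np.uint8),0,2)[0],key=cv2.contourArea);print(cv2.minAreaRect(c),cv2.boundingRect(c))
movep([.545,-.27,.36],down(np.pi/2));f=snap('wrist','w2.png')
for n,z in [('raw_tray',0),('R0',.0165)]: print(n,tips(f,'wrist',n,z))
for d in silhouettes('wrist','R0'):
    c=max(cv2.findContours(d['mask'].astype(np.uint8),0,2)[0],key=cv2.contourArea)
    P=np.array([px2w(f,p,.029)[:2] for p in c[:,0]],np.float32)*1000;print(round(d['score'],2),cv2.minAreaRect(P))
cv2.imwrite('pics/c.png',np.hstack([cv2.resize(cv2.imread('pics/w%d.png'%i),(400,300)) for i in(1,2)]))
E
```

```text
[[1.0, -0.001, -0.001, -0.001], [0.001, 0.948, 0.318, -0.08], [0.0, -0.318, 0.948, -0.143], [0.0, 0.0, 0.0, 1.0]]
[-0.08  0.28  0.07  1.36  0.   -0.08] [[0.0, 0.948, 0.317, 0.469], [1.0, 0.0, -0.001, 0.029], [-0.001, 0.317, -0.948, 0.503], [0.0, 0.0, 0.0, 1.0]]
nest0 [(0.89, [322.0, 152.0], [0.5562, 0.1415]), (0.74, [217.0, 143.0], [0.5413, -0.031]), (0.66, [288.0, 150.0], [0.5525, 0.0854]), (0.64, [350.0, 244.0], [0.7263, 0.2065]), (0.55, [253.0, 148.0], [0.5487, 0.0283])]
F0 [(0.87, [327.0, 152.0], [0.5538, 0.1469]), (0.75, [180.0, 230.0], [0.6928, -0.1009]), (0.57, [255.0, 148.0], [0.5478, 0.0316])]
keeper_handle [(0.7, [153.0, 177.0], [0.5816, -0.1213]), (0.7, [34.0, 141.0], [0.5285, -0.2865])]
jig []
((241.12686157226562, 143.31170654296875), (216.21670532226562, 88.25762176513672), 3.317781448364258) (131, 94, 221, 98)
raw_tray [(0.86, [216.0, 141.0], [0.5356, -0.334])]
R0 [(0.82, [243.0, 115.0], [0.492, -0.2884]), (0.73, [418.0, 147.0], [0.5428, 0.0002]), (0.7, [234.0, 186.0], [0.6099, -0.3048]), (0.57, [187.0, 176.0], [0.5927, -0.3836]), (0.56, [500.0, 153.0], [0.5524, 0.1367])]
0.93 ((600.5099487304688, -303.4287414550781), (26.61772346496582, 85.86307525634766), 81.17859649658203)
0.79 ((491.2899169921875, -285.73748779296875), (26.33159828186035, 79.88416290283203), 86.5169448852539)
0.7 ((549.7999267578125, -97.63565063476562), (94.50032806396484, 105.01211547851562), 86.4551010131836)
0.61 ((589.0330200195312, -382.33599853515625), (29.929224014282227, 84.67935943603516), 79.58843994140625)
```

View pics/c.png

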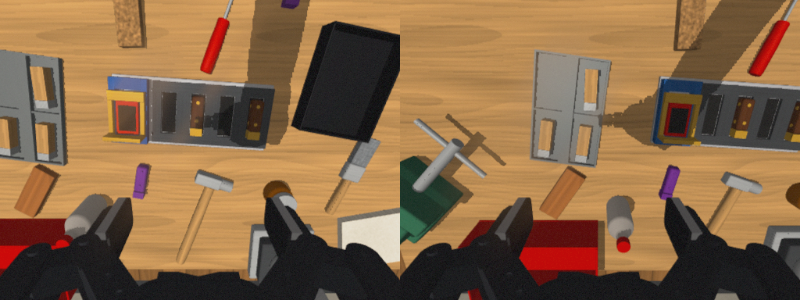

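```bash
python3 - <<'E'
from h import *
movep([.50,.01,.22],down(np.pi/2));f=snap('wrist','w3.png')
np.savez('w3.npz',M=f['M'],k=[f['fx'],f['fy'],f['cx'],f['cy']])
for n,z in [('nest0',.014),('F0',.0265),('keeper_handle',.0765)]: print(n,tips(f,'wrist',n,z))
for d in silhouettes('wrist','F0'):
    c=max(cv2.findContours(d['mask'].astype(np.uint8),0,2)[0],key=cv2.contourArea)
    P=np.array([px2w(f,p,.039)[:2] for p in c[:,0]],np.float32)*1000;print(round(d['score'],2),cv2.minAreaRect(P))
u0,v0=w2px(f,[.44,-.2,.02]);u1,v1=w2px(f,[.66,.2,.02]);print(u0,v0,u1,v1,f['fx'])
E
python3 -c "
import cv2
a=cv2.imread('pics/w3.png');cv2.imwrite('pics/d.png',cv2.resize(a[40:290,50:450],(800,500),interpolation=2))"
```

```text
nest0 [(0.95, [269.0, 204.0], [0.5495, 0.0266]), (0.87, [318.0, 207.0], [0.5525, 0.0882]), (0.64, [219.0, 198.0], [0.5402, -0.0358]), (0.55, [362.0, 208.0], [0.5536, 0.1436])]
F0 [(0.83, [177.0, 305.0], [0.6923, -0.0991]), (0.79, [367.0, 210.0], [0.5515, 0.1456]), (0.78, [274.0, 206.0], [0.5462, 0.0316]), (0.48, [13.0, 315.0], [0.7085, -0.3284]), (0.35, [15.0, 245.0], [0.6002, -0.2978])]
keeper_handle [(0.82, [135.0, 257.0], [0.5874, -0.1232]), (0.7, [13.0, 316.0], [0.6672, -0.2791]), (0.48, [508.0, 293.0], [0.6347, 0.2993])]
0.79 ((551.3740844726562, 140.13348388671875), (32.30818557739258, 84.12263488769531), 87.74571990966797)
0.77 ((543.4299926757812, 24.637847900390625), (26.374094009399414, 84.63101196289062), 85.82457733154297)
0.64 ((344.5752868652344, 183.6496124267578), (35.14125442504883, 20.89320945739746), 89.87872314453125)
0.59 ((681.9291381835938, -97.03076934814453), (26.171550750732422, 90.69365692138672), 76.71778106689453)
69.31349792553598 115.20306241287288 395.603022075409 282.17190103738506 295.38840913496426
```

View pics/d.png

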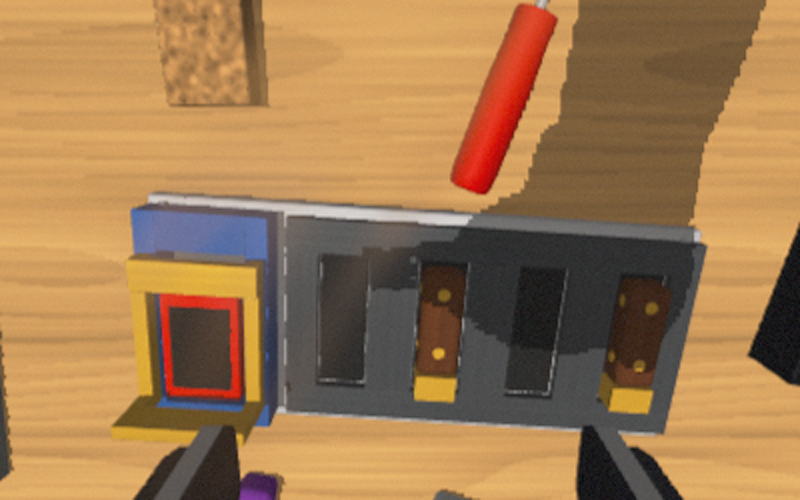

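```bash
cat > fit.py <<'E'
from h import *
from scipy.optimize import least_squares
z=np.load('w3.npz');f=dict(M=z['M'],fx=z['k'][0],fy=z['k'][1],cx=z['k'][2],cy=z['k'][3])
N=lambda k,sx,sy,u,v:('n',43*sx,15.5*sy+60*k,22,u,v)
pts=[N(0,-1,-1,320,255),N(0,-1,1,369,258),N(0,1,1,365,382),N(0,1,-1,318,380),N(1,-1,-1,418,262),N(1,-1,1,468,265),
N(2,-1,-1,519,267),N(2,-1,1,567,270),N(2,1,1,552,394),N(2,1,-1,506,391),
('l',-40,-35,56,128,256),('l',-40,35,56,262,262),('l',-65,-37.5,40,132,207),('l',-65,37.5,40,282,212)]
def res(p,full=False):
    r=[]
    for t,x,y,h,u,v in pts:
        y=y+(p[3] if t=='n' else -126)
        c,s=np.cos(p[2]),np.sin(p[2])
        r.append(w2px(f,[(p[0]+c*x-s*y)/1e3,(p[1]+s*x+c*y)/1e3,h/1e3])-[u/2+50,v/2+40])
    return np.array(r) if full else np.ravel(r)
o=least_squares(res,[547,12,-.06,-42],x_scale=[1,1,.01,1],loss='soft_l1');print(o.x.round(3));print(res(o.x,1).round(1).tolist())
E
python3 fit.py
```

```text
[ 5.4476e+02  1.6783e+01 -7.2000e-02 -4.9976e+01]
[[-1.0, -2.3], [0.8, -1.9], [-0.7, 2.0], [-1.5, 1.4], [0.7, -2.2], [1.8, -1.9], [0.6, -1.2], [2.5, -0.9], [-0.7, 2.1], [-1.7, 2.0], [0.7, 0.8], [-0.5, 2.3], [1.1, -0.6], [-5.0, 1.8]]
```

```bash
cat >> h.py <<'E'
JIG=[.5448,.0168,-.072]; YN=[-.050,.010,.070,.130]
def J(x,y,z=0):
    c,s=np.cos(JIG[2]),np.sin(JIG[2]); return np.array([JIG[0]+c*x-s*y,JIG[1]+s*x+c*y,z])
def L(x,y,z): return J(x,y-.126,z)
ROT=down(np.pi/2+JIG[2])
E
python3 - <<'E'
from h import *
grab(30)
movep(L(.088,0,.15),ROT); move_l(L(.088,0,.074))
print(move_l(L(.041,0,.074),.04,until_force=22),(get_state()['position']-L(0,0,0)).round(4),get_state()['contact_force'])
move_l(L(.06,0,.074)); move_l(L(.06,0,.2));let_go()
movep(J(-.045,-.01,.22),ROT);f=snap('wrist','w4.png');np.savez('w4.npz',M=f['M'],k=[f['fx'],f['fy'],f['cx'],f['cy']])
cv2.imwrite('pics/e.png',cv2.resize(f['img'][40:290,50:450,::-1],(800,500),interpolation=2));print(get_state()['clock'])
E
```

```text
False [ 0.0427 -0.0032  0.0745] [ 6.58074508  0.04017354 -3.50918167]
12.625
```

View pics/e.png

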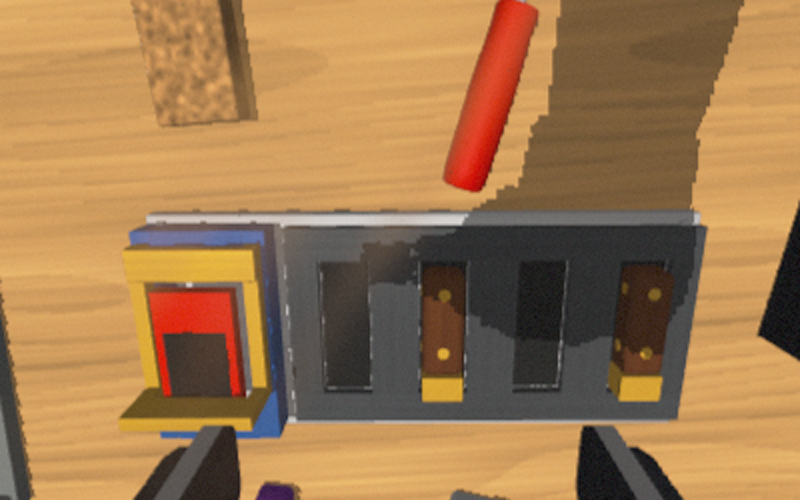

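```bash
cat > fit2.py <<'E'
import re
s=open('fit.py').read().replace("w3.npz","w4.npz")
i=s.index('pts=[');j=s.index('def res')
s=s[:i]+"""pts=[N(0,-1,-1,320,262),N(0,-1,1,369,262),N(0,1,1,371,388),N(0,1,-1,325,390),N(1,-1,-1,419,262),N(1,-1,1,467,262),
N(2,-1,-1,517,262),N(2,-1,1,568,262),N(2,1,1,559,389),N(2,1,-1,513,388),('l',-65,-37.5,40,132,229),('l',-65,37.5,40,270,226)]
"""+s[j:]
s+="""
def pr(x,y,h):
    y-=126;p=o.x;c,s=np.cos(p[2]),np.sin(p[2]);return ((w2px(f,[(p[0]+c*x-s*y)/1e3,(p[1]+s*x+c*y)/1e3,h/1e3])-[50,40])*2).round().tolist()
for k in(0,6,18):print('bar',k,pr(-58+k,-35,56),pr(-58+k,35,56))
for d in(0,4,18):print('head',d,pr(-36,-22,61-d),pr(-36,22,61-d))
"""
exec(s)
E
python3 fit2.py
```

```text
[ 5.45437e+02  1.71150e+01 -7.30000e-02 -5.04990e+01]
[[-1.8, -0.8], [-0.1, -0.8], [0.2, 1.9], [-1.0, 0.8], [-0.6, -0.8], [1.6, -0.7], [1.0, -0.7], [1.7, -0.7], [0.2, 1.5], [-1.1, 2.0], [0.5, -0.0], [-0.5, 1.6]]
bar 0 [126.0, 248.0] [258.0, 248.0]
bar 6 [128.0, 259.0] [259.0, 259.0]
bar 18 [131.0, 281.0] [261.0, 281.0]
head 0 [153.0, 290.0] [235.0, 290.0]
head 4 [156.0, 288.0] [237.0, 288.0]
head 18 [166.0, 281.0] [244.0, 281.0]
```

```bash
cat >> h.py <<'E'
JIG[:]=[.5452,.0170,-.0725];ROT=down(np.pi/2+JIG[2])
def rect(f,mask,z):
    c=max(cv2.findContours(mask.astype(np.uint8),0,2)[0],key=cv2.contourArea)
    P=np.array([px2w(f,p,z)[:2] for p in c[:,0]],np.float32)
    (x,y),(w,h),a=cv2.minAreaRect(P*1000)
    if w<h: w,h,a=h,w,a+90
    a=(a+90)%180-90
    return np.array([x/1000,y/1000]),np.radians(a),w,h
def pick(xy,yaw,ztop,depth=.0145,force=45):
    rot=down(np.pi/2+yaw); let_go()
    movep([*xy,.13],rot)
    hit=move_l([*xy,ztop-depth],.1,until_force=15)
    grab(force); move_l([*xy,.13],.15)
    s=get_state(); print('pick hit',hit,'gap',round(float(s['finger_gap']),3),'t',round(float(s['clock']),1))
    return s['finger_gap']>.2
E
python3 - <<'E'
from h import *
movep([.42,.30,.30],down(np.pi/2));f=snap('wrist','w5.png')
print(tips(f,'wrist','tub',0))
for d in silhouettes('wrist','tub')[:2]: print(d['score'],rect(f,d['mask'],.045))
print(pick(J(0,YN[1])[:2],JIG[2],.039))
E
```

```text
[(0.75, [274.0, 196.0], [0.4879, 0.3288])]
0.71 (array([0.48512604, 0.32420731]), np.float64(-0.18205182790505367), 203.64268493652344, 150.12088012695312)
pick hit False gap 0.279 t 18.1
True
```

View pics/w5.png

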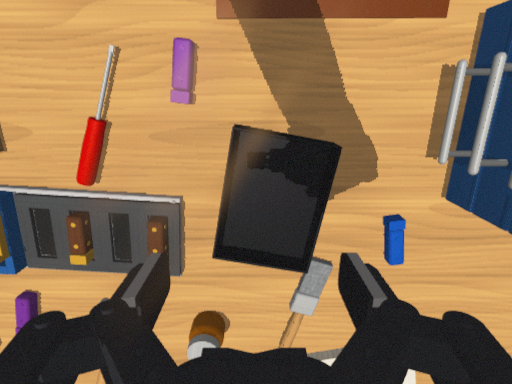

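```bash
cat >> h.py <<'E'
def tub():
    f=snap('top')
    for d in silhouettes('top','tub'):
        p,a,w,h=rect(f,d['mask'],.045)
        if abs(w-200)<25 and abs(h-150)<25: print('tub',p.round(3),round(a,3),w,h); return p,a
    print('no tub'); return np.array([.485,.324]),-.182
def drop(off):
    p,a=tub(); q=p+off*np.array([np.cos(a),np.sin(a)]); rot=down(np.pi/2+a)
    movep([*q,.13],rot); print('held',get_state()['finger_gap'].round(3)); move_l([*q,.045],.15,until_force=15); let_go(); move_l([*q,.13],.25)
E
python3 - <<'E'
from h import *
drop(.046)
if pick(J(0,YN[3])[:2],JIG[2],.039): drop(-.046)
movep([.50,-.30,.24],down(np.pi/2));f=snap('wrist','w6.png');np.savez('w6.npz',M=f['M'],k=[f['fx'],f['fy'],f['cx'],f['cy']])
for d in silhouettes('wrist','R0'): print(round(d['score'],2),np.round(d['centre']),rect(f,d['mask'],.029))
print(tips(f,'wrist','R0',.0165),get_state()['clock'])
t=snap('top','top1.png')
cv2.imwrite('pics/g.png',np.hstack([cv2.resize(f['img'][:,:,::-1],(480,360)),cv2.resize(t['img'][130:290,140:270,::-1],(292,360))]))
E
```

```text
tub [0.486 0.324] -0.189 202.39697265625 160.99717712402344Traceback (most recent call last):
  File "<stdin>", line 2, in <module>
  File "h.py", line 49, in drop
    movep([*q,.13],rot); print('held',get_state()['finger_gap'].round(3)); move_l([*q,.045],.15,until_force=15); let_go(); move_l([*q,.13],.25)
                                      ^^^^^^^^^^^^^^^^^^^^^^^^^^^^^^^
AttributeError: 'float' object has no attribute 'round'
```

```bash
sed -i "s/get_state()\['finger_gap'\].round(3)/round(get_state()['finger_gap'],3)/" h.py
python3 - <<'E'
from h import *
drop(.046)
if pick(J(0,YN[3])[:2],JIG[2],.039): drop(-.046)
movep([.50,-.30,.24],down(np.pi/2));f=snap('wrist','w6.png');np.savez('w6.npz',M=f['M'],k=[f['fx'],f['fy'],f['cx'],f['cy']])
for d in silhouettes('wrist','R0'): print(round(d['score'],2),np.round(d['centre']),rect(f,d['mask'],.029))
print(tips(f,'wrist','R0',.0165),get_state()['clock'])
t=snap('top','top1.png')
cv2.imwrite('pics/g.png',np.hstack([cv2.resize(f['img'][:,:,::-1],(480,360)),cv2.resize(t['img'][130:290,140:270,::-1],(292,360))]))
E
```

```text
tub [0.486 0.322] -0.19 201.5542755126953 156.57644653320312
held 0.28
pick hit False gap 0.282 t 25.1
no tub
held 0.276
0.82 [267. 158.] (array([ 0.49024667, -0.28658002]), np.float64(-0.06411959798529278), 81.53437042236328, 25.494571685791016)
0.69 [193. 229.] (array([ 0.58707843, -0.38214813]), np.float64(-0.1644715026011136), 88.82566833496094, 28.450471878051758)
0.58 [252. 241.] (array([ 0.5989425 , -0.30413486]), np.float64(-0.15943466603144674), 88.44402313232422, 25.749080657958984)
0.41 [394. 184.] (array([ 0.53938727, -0.0865429 ]), np.float64(-0.0642883092403493), 115.6483383178711, 109.42728424072266)
[(0.86, [261.0, 156.0], [0.4895, -0.2913]), (0.64, [194.0, 231.0], [0.592, -0.3827]), (0.59, [249.0, 243.0], [0.6114, -0.3078])] 30.3333
```

View pics/g.png

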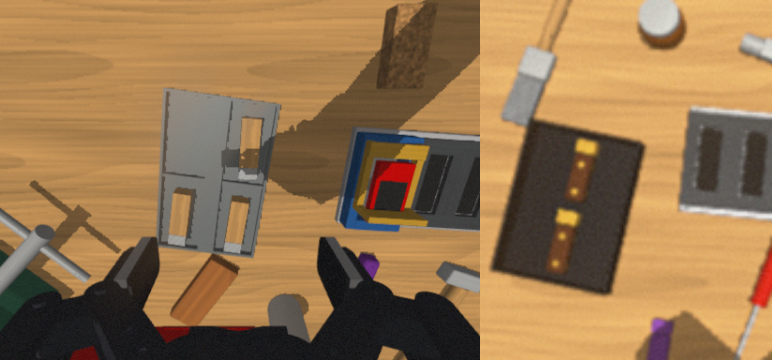

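```bash
cat >> h.py <<'E'
def look(xy,name,ztop,h=.22,fn=None):
    xy=np.array(xy)
    movep([xy[0]+.08,xy[1],h],down(np.pi/2)); f=snap('wrist',fn); best=None
    for d in silhouettes('wrist',name):
        p,a,w,l=rect(f,d['mask'],ztop)
        if np.linalg.norm(p-xy)<.05 and (best is None or np.linalg.norm(p-xy)<np.linalg.norm(best[0]-xy)): best=(p,a,w,l,d['score'])
    print('look',best); return best
def seat(k,zrel,dx=0,dy=0):
    n=J(dx,YN[k]+dy); movep([*n[:2],.13],ROT); print('held',round(get_state()['finger_gap'],3))
    move_l([*n[:2],.045],.12); hit=move_l([*n[:2],zrel],.03,until_force=6)
    s=get_state(); print('seat hit',hit,s['position'].round(4),s['contact_force'].round(1),round(s['clock'],1)); return hit
E
python3 - <<'E'
from h import *
b=look([.490,-.288],'R0',.029,fn='w7.png')
if b and 76<b[2]<86 and pick(b[0],b[1],.029,.013):
    seat(1,.029)
    s=get_state()['position'];f=snap('side','s7.png')
    cv2.imwrite('pics/i.png',cv2.resize(f['img'][150:260,190:310,::-1],(600,550),interpolation=2))
E
```

```text
look (array([ 0.49087906, -0.28605679]), np.float64(-0.06446234681758597), 78.47552490234375, 25.558982849121094, 0.75)
pick hit False gap 0.28 t 34.4
held 0.278
seat hit False [0.5459 0.027  0.0289] [ 0.   0.4 -0.2] 37.2
```

View pics/i.png

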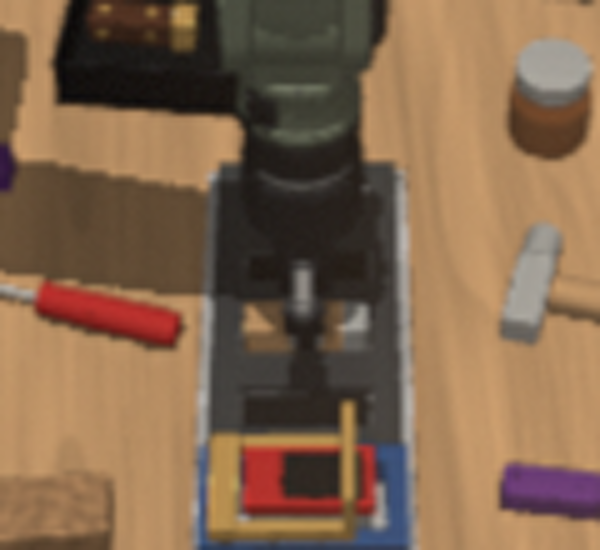

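```bash
python3 - <<'E'
from h import *
let_go(); s=get_state()['position']; move_l([s[0],s[1],.13],.2)
b=look([.603,-.304],'R0',.029,fn='w8.png')
if b and 76<b[2]<86 and pick(b[0],b[1],.029,.013):
    if not seat(2,.031):
        let_go(); s=get_state()['position']; move_l([s[0],s[1],.13],.2)
        b=look(J(0,.04)[:2],'R1',.039,h=.2,fn='w9.png')
        f=cv2.imread('pics/w9.png');cv2.imwrite('pics/j.png',cv2.resize(f[:220,80:460],(760,440),interpolation=2))
E
```

```text
look (array([ 0.60386292, -0.30410382]), np.float64(-0.1654462195600826), 80.47042846679688, 25.934776306152344, 0.66)
pick hit False gap 0.279 t 43.5
held 0.28
seat hit False [0.5502 0.0868 0.0309] [-0.3  0.2 -0.9] 46.5
look (array([0.54972034, 0.08430231]), np.float64(-0.07415412265660234), 79.72892761230469, 26.166683197021484, 0.86)
```

View pics/j.png

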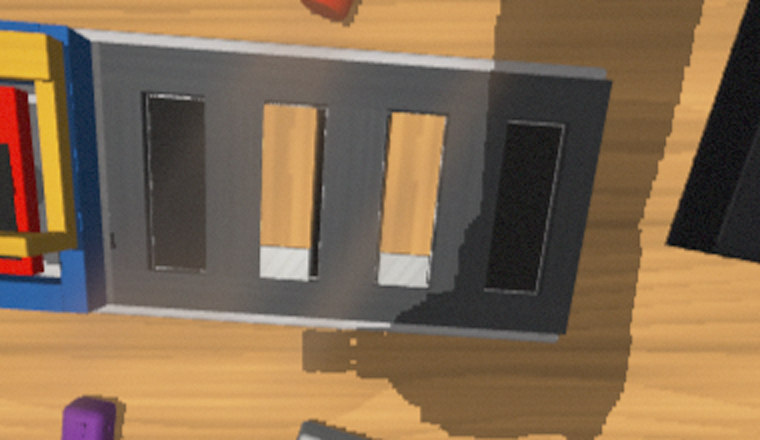

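Both raw handles lie in their pockets, flush and square. The third goes in nest 3.

```bash
python3 - <<'E'
from h import *
b=look([.5915,-.382],'R0',.029,fn='w10.png')
if b and 76<b[2]<86 and pick(b[0],b[1],.029,.013):
    if not seat(3,.031):
        let_go(); s=get_state()['position']; move_l([s[0],s[1],.13],.2)
        for y in(.01,.07,.13): pass
        movep([*(J(.07,.07)[:2]),.2],ROT);f=snap('wrist','w11.png')
        for d in silhouettes('wrist','R1'): print(round(d['score'],2),rect(f,d['mask'],.039))
        print([J(0,y) .round(4) for y in YN],tips(f,'wrist','R0',.0265))
        t=snap('top')['img'][130:300,140:360,::-1]
        cv2.imwrite('pics/k.png',np.hstack([cv2.resize(f['img'][:220,80:460,::-1],(440,255)),cv2.resize(t,(330,255))]))
E
```

```text
look (array([ 0.59159778, -0.384534  ]), np.float64(-0.1789709499979955), 80.20745849609375, 28.090288162231445, 0.92)
pick hit False gap 0.282 t 53.6
held 0.279
seat hit False [0.5545 0.1467 0.0308] [-0.2 -0.1 -1.2] 57.0
0.75 (array([0.55460065, 0.14190176]), np.float64(-0.06569738777311022), 79.36074829101562, 27.143035888671875)
0.64 (array([0.5490661 , 0.08507712]), np.float64(-0.06039290351389039), 80.02058410644531, 25.664291381835938)
0.59 (array([0.54598358, 0.02644386]), np.float64(-0.08150950727129219), 79.33364868164062, 28.86231231689453)
[array([ 0.5416, -0.0329,  0.    ]), array([0.5459, 0.027 , 0.    ]), array([0.5503, 0.0868, 0.    ]), array([0.5546, 0.1467, 0.    ])] [(0.69, [193.0, 110.0], [0.5463, 0.0229]), (0.68, [312.0, 108.0], [0.5538, 0.1441]), (0.61, [254.0, 112.0], [0.5531, 0.0852])]
```

View pics/k.png

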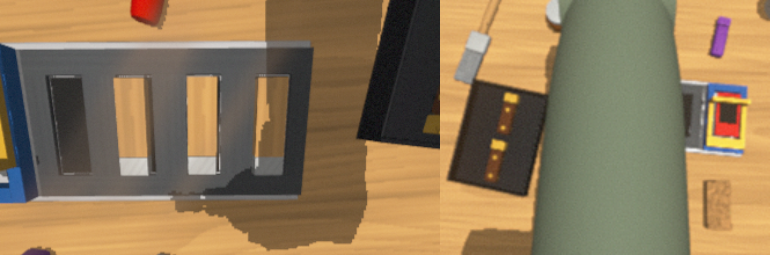

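```bash
python3 - <<'E'
from h import *
grab(30); movep(L(.0,0,.15),ROT); move_l(L(0,0,.066))
h=move_l(L(0,0,.0425),.03,until_force=26);s=get_state();print(h,s['position'].round(4),s['contact_force'].round(1))
z=s['position'][2]
if z<.0455:
    h=move_l(L(.0335,0,min(z,.043)),.03,until_force=25);s=get_state();print(h,s['position'].round(4),s['contact_force'].round(1),L(.031,0,0).round(4))
    p=s['position'];move_l([p[0],p[1],.12],.1)
    movep(J(-.02,-.01,.23),ROT);f=snap('wrist','w12.png');cv2.imwrite('pics/l.png',cv2.resize(f['img'][:250,50:450,::-1],(800,500),interpolation=2))
    print('bar18',w2px(f,L(-.040,-.035,.056)),'bar13',w2px(f,L(-.045,-.035,.056)),'bar0',w2px(f,L(-.058,-.035,.056)),s['clock'])
E
```

```text
False [ 0.5371 -0.109   0.0439] [-1.6  0.8 12. ]
False [ 0.5639 -0.1106  0.0429] [-15.9   0.1  17. ] [ 0.567  -0.1109  0.    ]
bar18 [115.99639521 156.29615138] bar13 [115.30429036 151.68772789] bar0 [113.47203326 139.48752928] 63.5917
```

View pics/l.png

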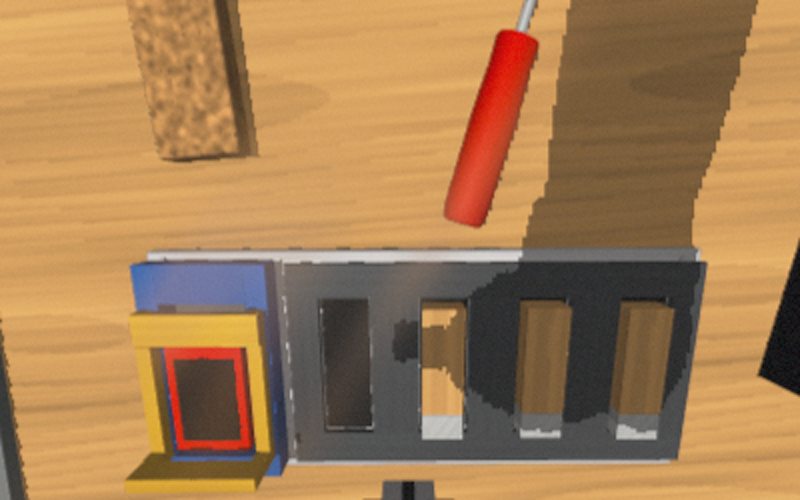

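```bash
python3 - <<'E'
from h import *
let_go();movep([.242,.494,.231],down(1.1));f=snap('top');tub();cv2.imwrite('pics/m.png',cv2.resize(f['img'][110:310,60:500,::-1],(792,360),interpolation=3))
for d in silhouettes('top','F0'): print('F',round(d['score'],2),np.round(d['centre']),rect(f,d['mask'],.02)[0])
E
```

```text
tub [0.487 0.324] -0.189 203.9599609375 159.15249633789062
F 0.79 [117. 196.] [0.55790912 0.52060266]
F 0.73 [185. 205.] [0.53393341 0.31575842]
F 0.71 [326. 151.] [ 0.69927081 -0.10078275]
F 0.7 [217. 286.] [0.30716113 0.20483296]
F 0.65 [174. 238.] [0.4416828  0.33492078]
```

View pics/m.png

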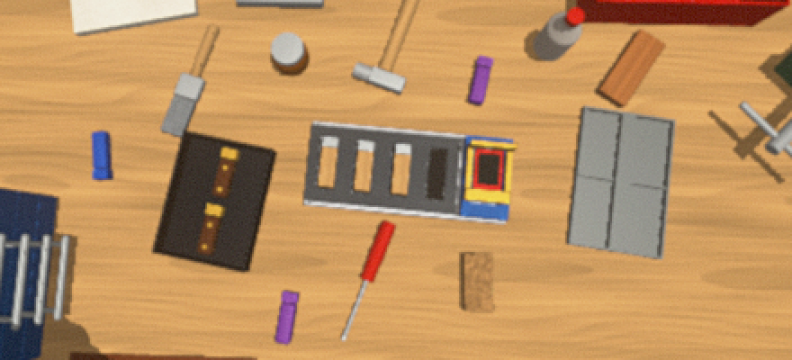

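Everything is in place and no bystander has moved, so I am handing the job in.

```bash
python3 -c "
from cell import *
print(get_state()['clock']);print(sign_off())"
```

```text
68.2833
the job is handed in; nothing more can be done
None
```

The jig is changed over and the job was handed in at about 68 s of the 210 s allowed; `sign_off()` gives no verdict, so the result rests on my own checks.

I slid the keeper back and the plunger sprang up. I then moved the two finished handles from nests 1 and 3 into the tub, and laid the three raw handles in nests 1, 2 and 3. Nest 0 stays empty, because only three raw handles were there and the open fingers would have hit the lock housing. Last, I pressed the plunger in and slid the keeper across.

**Last checks, all from camera images:**
- **Lock:** the keeper bar's corner is within a pixel of where it should be at 18 mm across. The plunger head sits trapped under the bar.
- **Raw handles:** all three look flat in their pockets and the tray is empty. They are aligned to about 0.01 rad.
- **Finished handles:** both lie well inside the tub, which is upright and where it was.
- **Bystanders:** none looks moved from the first picture.

**Weaker points:**
- **Handle offset:** the outline measurement put the nest 3 handle 4.8 mm off centre, while the other detector gave 2.6 mm. The pocket allows only about 3 mm of play, so both are inside the 7 mm limit.
- **Tub detection:** it missed once, so I used the earlier tub position for that drop, and the handle landed correctly.
- **Slide stop:** the final keeper push stopped about 3 mm short of its calculated end point against a 16 N contact. I relied on the picture to confirm the keeper was across.

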